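# Close the mixer and hold the grease coupler on its nipple

## Task

Close the bench mixer for greasing: fold its plain cover leaf all the way down first, then the lipped leaf down over it. Then take the grease coupler out of its rest, press it squarely onto the tilted nipple of the grease block until it snaps over the head and bottoms, and push on so that the sprung nipple is driven in most of the way to its stop. Finish while still gripping the coupler and holding it pushed in like that; leave the jar, brush and wrench where they are.

Things in the scene. Friction and masses are not known exactly. Their poses are not given: they have to be found in the camera images.
- mixer: Bench mixer, fixed: grey open trough (200 mm along its x, 180 mm along its y, rim 115 mm above the table) with a paddle shaft inside, on a dark base plate 220 x 420 x 12 mm. Origin: on the table under the middle of the trough; z up. A gear motor (85 mm high) stands outside the +y wall, a round shaft bearing and the grease block outside the -y wall.
- plain_leaf (a joint): Hinge of the plain cover leaf (aluminium sheet with a window, 200 mm along the mixer's x, 88 mm from hinge to free edge, 4 mm thick), hinged on the trough's +y rim, without a lip. 0 = shut (flat on the trough), about 1.6 to 2.05 rad at the start (standing up, leaning outward to the mixer's +y). Stiff friction hinge.
- plain_leaf_hinge (a point): Middle of the plain leaf's hinge line, at mixer-frame (0, 90, 117) mm. Its axes turn with the leaf: at 0 rad they are the mixer's. The leaf stays where it is left; 1 to 3 N at the free edge, from outside inward and down, folds it.
- plain_leaf_edge (a point): Middle of the plain leaf's free edge, 88 mm from the hinge line.
- lipped_leaf (a joint): Hinge of the lipped cover leaf (as the other, but a strip along its free edge laps 14 mm over the plain leaf when both are shut; 102 mm from hinge to the lip's edge), hinged on the trough's -y rim. 0 = shut, 1.6 to 2.05 rad at the start (leaning outward to the mixer's -y, over the grease block). Same stiff friction hinge. To be shut after the plain leaf.
- lipped_leaf_hinge (a point): Middle of the lipped leaf's hinge line, at mixer-frame (0, -90, 117) mm. Its axes turn with the leaf, as on the other.
- lipped_leaf_edge (a point): Middle of the edge of the lipped leaf's lip, 102 mm from the hinge line.
- grease_block: Dark steel swivel block on the mixer's base plate outside the -y wall, fixed: disc of 60 mm diameter, 10 mm thick, with a 42 mm cube-like body 40 mm high and a slanted round boss of 28 mm diameter carrying the nipple. Origin: centre of its underside, 12 mm above the table. Its nipple leans 0.45 rad (26 deg) from vertical towards the block's own -x (roughly towards the robot).
- nipple_top (a point): Top of the brass nipple's head, on its axis; z points outward along the nipple's axis (up and leaning), the direction from which the coupler is pressed on. The head is a ball of 20 mm diameter on a neck of 12 mm diameter, the boss begins 34 mm below the top. The top is about 105 mm above the table. Moves with the nipple.
- nipple (a joint): How far the nipple is pushed into its boss along its axis, in m: 0 = sprung out, stop at 0.008. The spring takes about 7 N to start and 15 N at the stop.
- coupler: Grease coupler, a loose hand tool 122 mm long, 0.26 to 0.41 kg, round about its z axis, standing mouth down in its rest. Origin: centre of its mouth (lower end), z along its axis towards the grip. Mouth to 48 mm: steel socket of 32 mm diameter; 48 to 53 mm: collar of 40 mm diameter; 53 to 122 mm: black ribbed grip of 28 mm diameter.
- coupler_seat (a point): Centre of the coupler's socket floor, on its axis 22 mm up from the mouth; rests on the nipple's top when fully on. The bore is 23 mm wide; four spring-loaded balls just inside the mouth snap behind the nipple's head (about 6 N to push on, then they pull it home).
- rest: Coupler rest, fixed: steel tube (45 mm outside, 37 mm inside, rim 46 mm above the table) on a disc of 80 mm diameter and 6 mm thickness on which the coupler's mouth stands. Origin: centre of the underside, on the table. It and the jar may have changed places.
- jar: Bystander: sample jar with a white cap, 60 mm diameter, 75 mm high; origin at its underside. Leave it.
- brush: Bystander: orange-handled brush lying beyond the mixer. Leave it.
- wrench: Bystander: steel wrench lying to the far right. Leave it.
There are look-alikes about, which are no part of the job. Leave any blue or purple look-alike of the coupler alone.

How it is judged (in metres and radians):
On the way, in this order (a step that is already met when the one before it is completed fails the run):
1. the plain leaf is folded down while the lipped leaf still stands open (value of joint plain_leaf below 0.1 rad and value of joint lipped_leaf above 0.8 rad), for 0.1 s.
2. the lipped leaf is folded down over the plain one (value of joint each of plain_leaf, lipped_leaf below 0.1 rad), for 0.1 s.
3. the coupler has snapped over the nipple head, squarely, with both leaves down (distance between coupler_seat and nipple_top below 0.004 m and angle between the z axis of coupler and the z axis of nipple_top, either way round below 0.15 rad and value of joint each of plain_leaf, lipped_leaf below 0.12 rad), for 0.1 s.
At the end, for the whole second after the job is handed in: Leaves within 0.12 rad of shut; coupler's socket floor within 4 mm of the nipple's top, axes within 0.15 rad; fingers hold the coupler still, off its rest, bearing on the nipple with over 4 N and keeping it over 4.5 mm (of 8) in (all of step 3 and value of joint nipple above 0.0045 m and contact force between coupler and grease_block above 4 N and contact force between the fingers and coupler above 3 N and contact force between coupler and rest below 0.5 N and linear speed of coupler below 0.03 m/s); the arm keeps its last pose, push and grip.
It fails at once if a bystander is pushed away by more than 30 mm (distance of any of jar, brush, wrench from where it was at the start of the episode above 0.03 m).
It also fails if it takes over 64 s, if anything falls off the work surface, if the arm or the gripper's body presses on something with over 40 N, if the wrist force passes 120 N, or if a joint passes its speed limit or range.

## Robot

A 6-joint arm with a two-finger parallel gripper is mounted at the origin on the work surface. World frame = base frame: x ahead of the robot, y to its left, z up, the work surface at z = 0. Lengths are in mm, angles in rad, forces in N, time in s.
With the tool pointing down it reaches from about 250 to 775 mm from the base axis. Payload 8.9 kg.
Tool frame: the origin (TCP) lies between the finger pads; the fingertips stand 19 mm ahead of it and the grasp point (between the pads) is the TCP; z points along the fingers, y is the line along which they close (so a half turn about z gives the same grasp; the last joint's range is limited). The gripper opens to 85 mm and grips with 20 to 120 N. Pads are 22 mm wide; open, the fingers measure 114 mm over their backs; the gripper's body (76 mm by 85 mm) begins 54 mm behind the grasp point. The pads swing forward as they close: fully open they stand 13 mm farther back than shut.
Start: joints at [-1.369, 0.291, -0.153, 1.127, 0, 1.431], TCP at [175.478, -494.804, 250.305] pointing down, gripper open.
Joint ranges: [-2.52, 2.52], [-0.91, 1.74], [-1.3, 1.37], [-1.96, 2.02], [-1.52, 1.47], [-3.14, 3.14]. Speed limits (rad/s): [2.22, 2.22, 2.79, 3.14, 3.14, 3.14].

## Interface

Orientations are given as a 3x3 rotation matrix whose columns are the frame's x, y, z axes.
In Python, from workcell import * gives the robot as it stands.
- The arm moves only by the tool drive_tool, never from a script. Its argument "increments" is a list that holds one entry, the list of rows, each a list of 5 numbers: the shift along the world's x, y, z normalised to -1 to 1, where 1 is 50 cm, then the turn about the world's z normalised to -1 to 1, where 1 is 45 degrees, then the opening, from -1 (shut) to 1 (fully open). In form: [[[dx, dy, dz, twist, jaw], ...]]. A call has 1 to 12 rows; each row is the pose to reach, as a shift and turn from the pose commanded when the call began; what a row does not reach only later rows make up. A row lasts 1/10 s, in which the tool goes at most 50 mm and 8.59 degrees, less where a joint would pass 70% of its speed; a pose out of reach is approached as far as the arm can. A call with a number of a shift or a turn outside -1 to 1 is refused whole. A call with a gripper value outside its range is refused whole. The fingers move at their own pace and stop on an object; "grip_force" is the grip in N (left out, the last holds). Time passes only in rows, so rows that repeat a pose let the fingers close. It gives the time, the measured TCP pose, the force, the opening and the grip force at its end, in the units of the state.
- get_state(): the state, without advancing time (a new reading comes with each control period).
- capture(name): name is "scene" or "side" or "wrist"; returns a dict with "pixels" (400x640x3 uint8, blue, green, red), "K" (3x3 intrinsics, pixels), "xyz" and "attitude" of the camera in the world. Camera axes: x right, y down, z forward; pixel columns grow to the right and rows downward; lengths in mm; the calibration is good to about 2 mm. The wrist camera is an equidistant fisheye: a pixel r from the principal point sees the ray r / f radians off the axis. A picture is of the moment at which its call begins. There is no depth.
- hand_in(): hands the job in; it is judged then, once.
The state is a dict: "t": time; "q": joint angles; "joint_velocities": joint speeds; "effort": joint torques, N m; "ee_pos": TCP position; "tool_rot": TCP orientation; "ft_force": force on the tool from outside, world axes, zero at the start; "wrist_torque": the same for the moment, N m; "opening": finger opening in mm; "grip_force": force on a finger pad.
Only numpy, scipy, OpenCV 4.12 (cv2) and the standard library are available. Lean on these libraries where they do the work, as an engineer would, in place of code of your own. Each camera call takes 0.05 s, during which the arm holds its last target. There are 200 camera calls.

## Working session

There is one attempt and no reset: what is moved stays moved. The work goes in short steps, Python scripts to look and compute and a tool call to move; the robot and the scene stay as the last step left them, time stands still between calls to the robot, and variables do not carry over. Pictures are saved under pics/ and viewed, at most 10 in all, crops included, and the job is handed in when it is done.

Besides the shell and the picture viewer there is one more tool, called after "Emit:" by a JSON object that holds its "name" and its "arguments", one argument or row to a line. drive_tool: Moves the arm, as the interface text tells. Its arguments: {"type":"object","properties":{"increments":{"type":"array","items":{"type":"array","items":{"type":"array","items":{"type":"number","minimum":-1,"maximum":1}}}},"grip_force":{"type":"number"}},"required":["increments"]}

```bash
mkdir -p pics; ls; python3 - <<'E'
from workcell import *
import cv2,numpy as np
for n in("scene","side","wrist"):
    c=capture(n); cv2.imwrite(f"pics/{n}0.png",c["pixels"]); np.savez(f"{n}0.npz",**c)
    print(n,np.round(c["K"],1).tolist(),np.round(c["xyz"],1),np.round(c["attitude"],3).tolist())
s=get_state();print({k:np.round(v,3) for k,v in s.items()})
E
```

```text
pics
scene [[515.5, 0.0, 316.9], [0.0, 515.5, 201.8], [0.0, 0.0, 1.0]] [1347.3 -423.2 1054.7] [[0.427, 0.666, -0.612], [0.904, -0.32, 0.282], [-0.008, -0.674, -0.739]]
side [[381.2, 0.0, 322.8], [0.0, 381.2, 201.5], [0.0, 0.0, 1.0]] [ 459.2 -676.3  707.5] [[0.986, -0.102, 0.13], [-0.164, -0.682, 0.713], [0.016, -0.725, -0.689]]
wrist [[309.7, 0.0, 315.3], [0.0, 309.7, 196.0], [0.0, 0.0, 1.0]] [ 255.1 -466.4  372.5] [[0.334, -0.891, -0.308], [-0.942, -0.316, -0.11], [0.001, 0.327, -0.945]]
{'t': np.float64(0.15), 'q': array([-1.369,  0.291, -0.154,  1.127, -0.   ,  1.432]), 'joint_velocities': array([ 0.   , -0.001,  0.004, -0.003,  0.   ,  0.001]), 'effort': array([ 2.0000e-03, -5.3737e+01,  3.3152e+01,  1.1000e-02, -0.0000e+00,
        0.0000e+00]), 'ee_pos': array([ 175.413, -494.482,  249.866]), 'tool_rot': array([[ 0.943,  0.334, -0.   ],
       [ 0.334, -0.943,  0.001],
       [ 0.   , -0.001, -1.   ]]), 'ft_force': array([0.264, 0.249, 0.036]), 'wrist_torque': array([-0.002, -0.008, -0.006]), 'grip_force': np.float64(0.0), 'opening': np.float64(85.789)}
```

View pics/scene0.png

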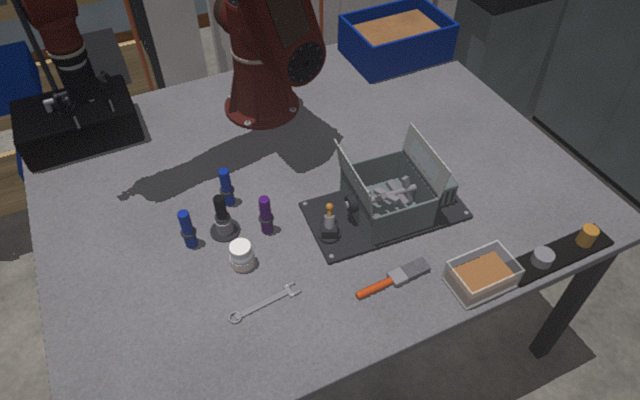

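View pics/side0.png

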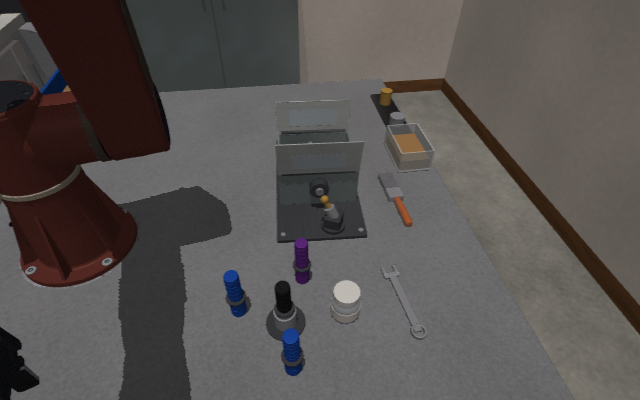

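Scene: mixer around (385,200), coupler (black) in its rest at (222,220), jar (241,255), blue/purple look-alikes around it. Side: nipple ball (325,199), coupler (284,305). Enlarging.

```bash
python3 - <<'E'
import cv2
def crop(n,x,y,w,h,f,o):
    i=cv2.imread(f"pics/{n}0.png")[y:y+h,x:x+w]
    i=cv2.resize(i,None,fx=f,fy=f,interpolation=cv2.INTER_CUBIC)
    for k in range(0,w,10):
        cv2.line(i,(k*f,0),(k*f,12 if (x+k)%50==0 else 5),(0,0,255),1)
        if (x+k)%50==0: cv2.putText(i,str(x+k),(k*f,24),0,.4,(0,0,255))
    for k in range(0,h,10):
        cv2.line(i,(0,k*f),(12 if (y+k)%50==0 else 5,k*f),(0,0,255),1)
        if (y+k)%50==0: cv2.putText(i,str(y+k),(14,k*f),0,.4,(0,0,255))
    cv2.imwrite(o,i)
crop("scene",290,120,190,145,4,"pics/a.png")
crop("side",220,90,150,150,4,"pics/b.png")
E
```

```text
(no output)
```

View pics/a.png

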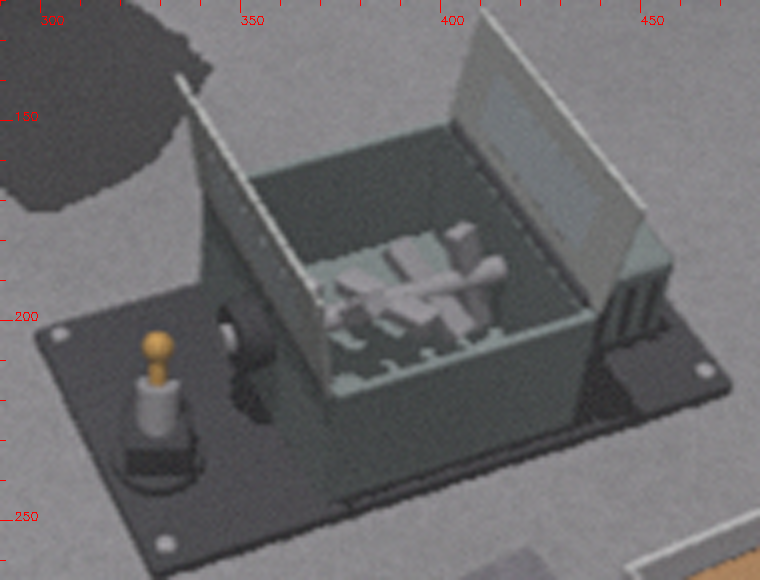

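View pics/b.png

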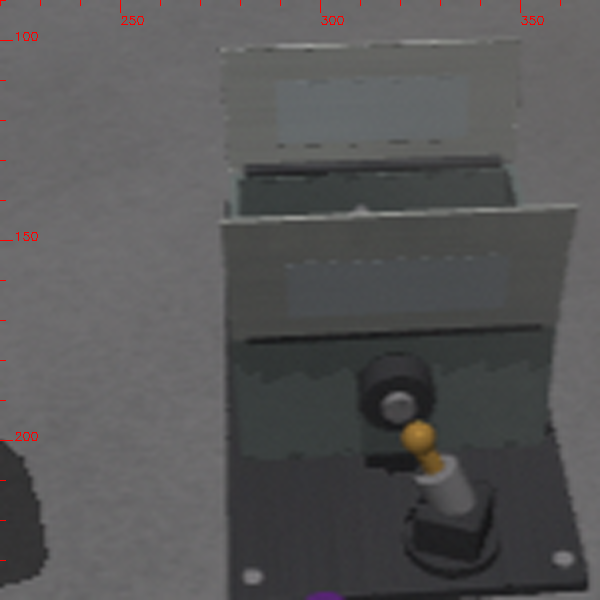

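Scene (full-pixel): ball (329.2,206.5), plain edge (411.2,122.5)-(450.7,173.7), lipped edge (335.2,139.2)-(371,196). Side: ball (324.7,199.5), lipped edge (275.2,145.2)-(364.2,141.7), plain edge (275,102.2)-(349.7,100.2). Now a crop of the coupler area and a mixer fit.

```bash
cat > h.py <<'E'
import numpy as np,cv2
from scipy.optimize import least_squares
C={n:dict(np.load(f"{n}0.npz")) for n in("scene","side")}
def proj(n,P):
    c=C[n];p=(np.atleast_2d(P)-c["xyz"])@c["attitude"]; return p[:,:2]/p[:,2:]*c["K"][0,0]+c["K"][:2,2]
def tri(a,b):
    f=lambda P:np.r_[proj("scene",P)[0]-a,proj("side",P)[0]-b]
    r=least_squares(f,[500,-300,60]); return r.x,np.abs(r.fun).max()
E
python3 - <<'E'
from h import *
obs=[("scene","base",(-110,-210,12),(299.5,204.3)),("scene","base",(110,-210,12),(328.7,263.7)),("scene","base",(110,210,12),(473,216.2)),
("side","base",(110,-210,12),(366.7,236.2)),
("scene","p",(-100,88),(411.2,122.5)),("scene","p",(100,88),(450.7,173.7)),("scene","l",(-100,102),(335.2,139.2)),("scene","l",(100,102),(371,196)),
("side","l",(-100,102),(275.2,145.2)),("side","l",(100,102),(364.2,141.7)),("side","p",(-100,88),(275,102.2)),("side","p",(100,88),(349.7,100.2))]
def pts(v):
    x,y,a,p,l=v;R=np.array([[np.cos(a),-np.sin(a),0],[np.sin(a),np.cos(a),0],[0,0,1]]);o=[]
    for n,k,q,_ in obs:
        if k=="p": q=(q[0],90-q[1]*np.cos(p),117+q[1]*np.sin(p))
        if k=="l": q=(q[0],-90+q[1]*np.cos(l),117+q[1]*np.sin(l))
        o.append(proj(n,R@np.array(q,float)+[x,y,0])[0])
    return np.array(o)
T=np.array([o[3] for o in obs])
r=least_squares(lambda v:(pts(v)-T).ravel(),[450,0,0,1.8,1.8],loss="soft_l1")
print(np.round(r.x,3));print(np.round(pts(r.x)-T,1).tolist())
b,e=tri((329.2,206.5),(324.7,199.5));print("ball",b,e)
# axis direction: planes
N=[]
for n,a,c in(("scene",(329.2,206.5),(329.2,227.5)),("side",(324.7,199.5),(334.5,218.7))):
    k=C[n];ray=lambda u:k["attitude"]@np.r_[(np.array(u)-k["K"][:2,2])/k["K"][0,0],1]
    N.append(np.cross(ray(a),ray(c)))
d=np.cross(*N);d/=np.linalg.norm(d);d*=np.sign(d[2]);print("axis",d,np.arccos(d[2]),np.arctan2(d[1],d[0]))
f=4;o=[]
for n,x,y in(("scene",165,160),("side",215,235)):
    i=cv2.imread(f"pics/{n}0.png")[y:y+145,x:x+100];i=cv2.resize(i,None,fx=f,fy=f,interpolation=cv2.INTER_CUBIC)
    for k in range(0,100,10):cv2.line(i,(k*f,0),(k*f,6),(0,0,255),1)
    for k in range(0,145,10):cv2.line(i,(0,k*f),(6,k*f),(0,0,255),1)
    o.append(i)
cv2.imwrite("pics/c.png",np.hstack(o))
E
```

```text
[ 5.87083e+02  1.28478e+02 -7.10000e-02  1.73000e+00  2.06140e+01]
[[-1.7, -2.2], [-0.8, -0.3], [1.2, -0.3], [2.1, -1.5], [-0.9, -0.5], [0.1, -1.5], [-0.9, -1.1], [-2.4, -3.3], [0.8, -0.7], [1.2, -0.8], [0.9, -0.5], [1.3, -0.9]]
ball [580.34477396 -36.20881574  94.68672166] 0.02670830511979716
axis [-0.37353172  0.17409531  0.91113384] 0.42476927704390804 2.7054481449344845
```

View pics/c.png

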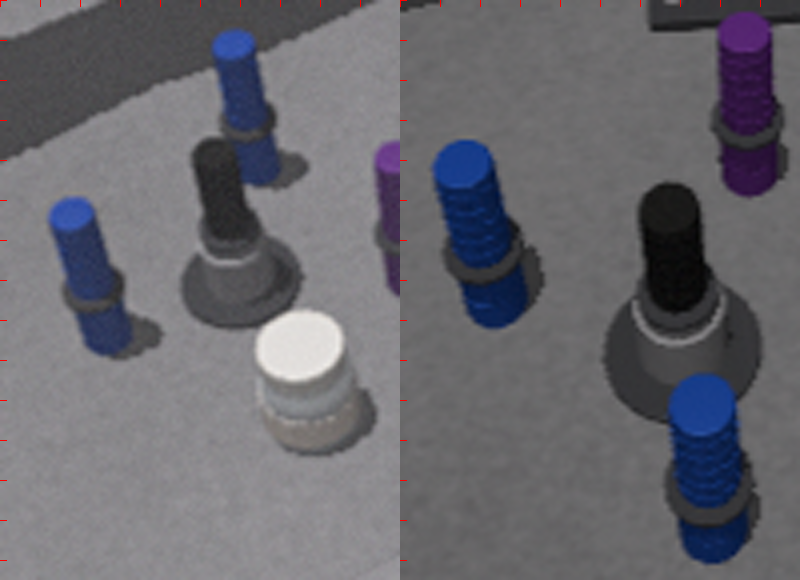

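```bash
cat >> h.py <<'E'
def M(x,y,z,m=(587.1,128.5,-.071)):
    c,s=np.cos(m[2]),np.sin(m[2]); return np.array([m[0]+c*x-s*y,m[1]+s*x+c*y,z])
E
python3 - <<'E'
from h import *
np.set_printoptions(precision=1,suppress=True)
for n,a,b in(("coupler top",(218.5,196.8),(282,285.8)),("rest disc",(225.2,230),(285.8,322)),("blue near",(223.8,170.5),(231,275.8)),("blue L",(183.5,213.2),(290.8,335.8)),("purple",(264,198),(301.2,243.2)),("jar",(240,246.2),(346,292))): print(n,*tri(a,b))
a=M(0,150,208);print("start",a)
P=[];Q=[]
for t in np.linspace(1.65,0,12):
    P.append(M(0,90-70*np.cos(t)+14,138+70*np.sin(t))-a)
b=M(0,-150,225);print("startL",b)
for t in np.linspace(1.65,0,12):
    Q.append(M(0,-90+80*np.cos(t)-14,140+80*np.sin(t))-b)
print(np.array(P)/500*1000);print(np.array(Q)/500*1000)
E
```

```text
coupler top [ 460.5 -281.1  127.8] 0.17062281735789497
rest disc [ 461.  -282.1    1. ] 0.10564327750248026
blue near [ 369.2 -238.8  119.3] 0.37208876083479936
blue L [ 466.2 -372.8  118. ] 0.16252538323877275
purple [ 506.9 -180.6  120.1] 0.5730566089542322
jar [ 582.2 -275.3   69.8] 0.07051679987011994
start [597.7 278.1 208. ]
startL [576.5 -21.1 225. ]
[[  -5.7  -80.7   -0.4]
 [  -7.2 -101.6   -0.4]
 [  -8.7 -122.4   -3.4]
 [ -10.1 -142.4   -9.5]
 [ -11.5 -161.3  -18.6]
 [ -12.7 -178.6  -30.3]
 [ -13.8 -193.9  -44.6]
 [ -14.7 -207.   -61. ]
 [ -15.5 -217.5  -79.1]
 [ -16.  -225.2  -98.6]
 [ -16.3 -229.8 -119.1]
 [ -16.5 -231.4 -140. ]]
[[   5.6   79.1  -10.5]
 [   7.3  103.1  -10.4]
 [   9.   126.7  -13.9]
 [  10.6  149.6  -20.9]
 [  12.2  171.2  -31.2]
 [  13.6  191.   -44.7]
 [  14.8  208.5  -60.9]
 [  15.9  223.5  -79.7]
 [  16.7  235.5 -100.4]
 [  17.4  244.2 -122.7]
 [  17.7  249.6 -146.1]
 [  17.9  251.4 -170. ]]
```

Emit:
{"name": "drive_tool", "arguments": {
  "increments": [
    [[0.2,0.38,0.08,0.5,-1],[0.42,0.772,0.08,1,-1],[0.42,0.772,0.08,1,-1],[0.42,0.772,0.08,1,-1],[0.42,0.772,0.08,1,-1],[0.42,0.772,0.08,1,-1],[0.42,0.772,0.08,1,-1],[0.42,0.772,0.08,1,-1],[0.42,0.772,0.08,1,-1],[0.42,0.772,0.08,1,-1],[0.42,0.772,0.08,1,-1],[0.42,0.772,0.08,1,-1]]
  ]
}}

```text
t: 1.35
ee_pos: [385.1, -109.3, 290.1]
tool_rot: [[0.431, 0.903, -0.001], [0.903, -0.431, -0.0], [-0.0, -0.0, -1.0]]
ft_force: [-0.6, 0.0, -0.4]
opening: 0.2
grip_force: 0.0
```

Emit:
{"name": "drive_tool", "arguments": {
  "increments": [
    [[0.424,0.774,0,1,-1],[0.424,0.774,0,1,-1],[0.424,0.774,0,1,-1],[0.424,0.774,0,1,-1],[0.424,0.774,0,1,-1],[0.424,0.774,0,1,-1],[0.424,0.774,0,1,-1],[0.424,0.774,0,1,-1],[0.424,0.774,0,1,-1],[0.424,0.774,0,1,-1],[0.424,0.774,0,1,-1],[0.424,0.774,0,1,-1]]
  ]
}}

```text
t: 2.55
ee_pos: [597.6, 276.2, 290.2]
tool_rot: [[-0.332, 0.943, -0.001], [0.943, 0.332, -0.001], [-0.0, -0.001, -1.0]]
ft_force: [-0.5, -0.2, 0.7]
opening: -0.1
grip_force: 0.0
```

Emit:
{"name": "drive_tool", "arguments": {
  "increments": [
    [[0,0,-0.05,0.4,-1],[0,0,-0.1,0.6,-1],[0,0,-0.164,1,-1],[0,0,-0.164,1,-1],[0,0,-0.164,1,-1],[0,0,-0.164,1,-1],[0,0,-0.164,1,-1]]
  ]
}}

```text
t: 3.25
ee_pos: [597.5, 276.4, 209.1]
tool_rot: [[-0.902, 0.432, 0.001], [0.432, 0.902, -0.0], [-0.0, 0.0, -1.0]]
ft_force: [-1.0, -0.3, 0.5]
opening: 0.0
grip_force: 0.0
```

Emit:
{"name": "drive_tool", "arguments": {
  "increments": [
    [[-0.006,-0.081,0,0,-1],[-0.007,-0.1,0,0,-1],[-0.009,-0.122,-0.003,0,-1],[-0.01,-0.142,-0.01,0,-1],[-0.012,-0.161,-0.019,0,-1],[-0.013,-0.178,-0.03,0,-1],[-0.014,-0.194,-0.045,0,-1],[-0.015,-0.207,-0.061,0,-1],[-0.016,-0.218,-0.079,0,-1],[-0.016,-0.225,-0.099,0,-1],[-0.016,-0.23,-0.119,0,-1],[-0.016,-0.23,-0.13,0,-1]]
  ]
}}

```text
t: 4.45
ee_pos: [588.8, 162.8, 141.7]
tool_rot: [[-0.903, 0.43, -0.002], [0.43, 0.903, -0.0], [0.001, -0.001, -1.0]]
ft_force: [-0.2, -0.2, 1.9]
opening: -0.2
grip_force: 0.9
```

Emit:
{"name": "drive_tool", "arguments": {
  "increments": [
    [[0,0,-0.006,0,-1],[0,0,-0.01,0,-1],[0,0,-0.012,0,-1],[0,0,-0.012,0,-1]]
  ]
}}

```text
t: 4.85
ee_pos: [588.9, 163.1, 139.8]
tool_rot: [[-0.903, 0.43, 0.001], [0.43, 0.903, -0.001], [-0.001, -0.0, -1.0]]
ft_force: [-11.0, -4.9, 28.9]
opening: -0.3
grip_force: 14.2
```

Emit:
{"name": "drive_tool", "arguments": {
  "increments": [
    [[0,0,0.1,0,-1],[0,0,0.2,0,-1],[0,0,0.3,0,-1],[0,0,0.31,0,-1],[-0.01,-0.15,0.31,0,-1],[-0.026,-0.368,0.31,0,-1],[-0.026,-0.368,0.31,0,-1],[-0.026,-0.368,0.31,0,-1],[-0.026,-0.368,0.31,0,-1],[-0.026,-0.368,0.18,0,-1],[-0.026,-0.368,0.176,0,-1],[-0.026,-0.368,0.176,0,-1]]
  ]
}}

```text
t: 6.05
ee_pos: [574.6, -19.6, 222.3]
tool_rot: [[-0.903, 0.43, -0.005], [0.43, 0.903, 0.001], [0.006, -0.001, -1.0]]
ft_force: [-0.5, 0.1, 0.4]
opening: -0.2
grip_force: 0.0
```

```bash
python3 - <<'E'
from workcell import *
import cv2
a=capture("scene")["pixels"][100:280,270:490]
cv2.imwrite("pics/d.png",cv2.resize(a,None,fx=3,fy=3))
print(get_state()["ee_pos"])
E
```

```text
[575.81536687 -19.86146236 224.40109404]
```

View pics/d.png

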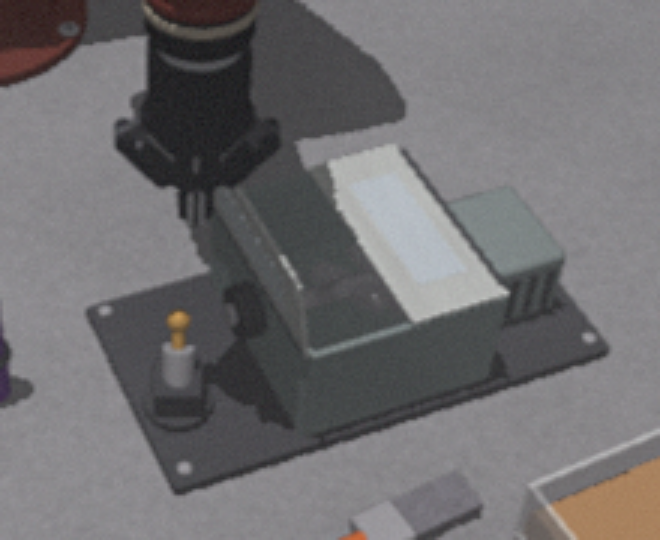

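The plain leaf lies flat; the lipped leaf stands, with the fingers behind it (at (195,205) in the crop). Folding the lipped one.

Emit:
{"name": "drive_tool", "arguments": {
  "increments": [
    [[0.006,0.079,-0.01,0,-1],[0.007,0.103,-0.01,0,-1],[0.009,0.127,-0.014,0,-1],[0.011,0.15,-0.021,0,-1],[0.012,0.171,-0.031,0,-1],[0.014,0.191,-0.045,0,-1],[0.015,0.208,-0.061,0,-1],[0.016,0.223,-0.08,0,-1],[0.017,0.235,-0.1,0,-1],[0.017,0.244,-0.123,0,-1],[0.018,0.249,-0.146,0,-1],[0.018,0.249,-0.16,0,-1]]
  ]
}}

```text
t: 7.3
ee_pos: [584.9, 104.1, 143.7]
tool_rot: [[-0.903, 0.43, -0.001], [0.43, 0.903, 0.0], [0.001, -0.0, -1.0]]
ft_force: [-0.2, 1.4, 1.8]
opening: 0.0
grip_force: 0.7
```

Emit:
{"name": "drive_tool", "arguments": {
  "increments": [
    [[0,0,-0.003,0,-1],[0,0,-0.006,0,-1],[0,0,-0.006,0,-1]]
  ]
}}

```text
t: 7.6
ee_pos: [585.5, 103.4, 142.3]
tool_rot: [[-0.903, 0.43, 0.0], [0.43, 0.903, -0.0], [-0.0, -0.0, -1.0]]
ft_force: [0.2, 0.5, -0.1]
opening: -0.1
grip_force: 0.0
```

Emit:
{"name": "drive_tool", "arguments": {
  "increments": [
    [[0,0,-0.003,0,-1],[0,0,-0.006,0,-1],[0,0,-0.006,0,-1]]
  ]
}}

```text
t: 7.9
ee_pos: [585.8, 103.6, 140.1]
tool_rot: [[-0.903, 0.43, 0.001], [0.43, 0.903, -0.0], [-0.001, 0.0, -1.0]]
ft_force: [-1.8, -0.5, 6.0]
opening: -0.4
grip_force: 3.1
```

Emit:
{"name": "drive_tool", "arguments": {
  "increments": [
    [[0,0,-0.002,0,-1],[0,0,-0.003,0,-1],[0,0,-0.003,0,-1]]
  ]
}}

```text
t: 8.2
ee_pos: [585.8, 103.6, 139.9]
tool_rot: [[-0.903, 0.43, 0.002], [0.43, 0.903, -0.0], [-0.002, 0.001, -1.0]]
ft_force: [-5.9, -0.4, 19.7]
opening: 0.3
grip_force: 9.6
```

Emit:
{"name": "drive_tool", "arguments": {
  "increments": [
    [[0,0,0.1,0,-1],[0,0,0.2,0,1],[-0.1,-0.3,0.24,0,1],[-0.248,-0.77,0.24,0,1],[-0.248,-0.77,0.24,0,1],[-0.248,-0.77,0.24,0,1],[-0.248,-0.77,0.24,0,1],[-0.248,-0.77,0.24,0,1],[-0.248,-0.77,0.24,0,1],[-0.248,-0.77,0.24,0,1],[-0.248,-0.77,0.24,0,1],[-0.248,-0.77,0.24,0,1]]
  ]
}}

```text
t: 9.4
ee_pos: [460.9, -282.7, 257.8]
tool_rot: [[-0.901, 0.433, 0.0], [0.433, 0.901, -0.0], [-0.0, 0.0, -1.0]]
ft_force: [0.3, 0.0, -0.4]
opening: 85.5
grip_force: 0.0
```

```bash
python3 - <<'E'
from workcell import *
import cv2,numpy as np
for n in("scene","side"):
    c=capture(n); cv2.imwrite(f"pics/{n}1.png",c["pixels"])
i=cv2.imread("pics/scene1.png")[120:265,290:480]; j=cv2.imread("pics/side1.png")[150:240,265:375]
i=cv2.resize(i,(570,435),interpolation=cv2.INTER_CUBIC);cv2.imwrite("pics/e1.png",i)
j=cv2.resize(j,None,fx=7,fy=7,interpolation=cv2.INTER_CUBIC)[:,:]
k=cv2.resize(cv2.imread("pics/scene1.png")[195:250,310:350],None,fx=7,fy=7,interpolation=cv2.INTER_CUBIC)
w=np.zeros((600,800,3),np.uint8)
w[:360,:440]=cv2.resize(cv2.imread("pics/side1.png")[150:240,265:375],None,fx=4,fy=4,interpolation=cv2.INTER_CUBIC)
w[:385,450:730]=k
w[365:600,:440]=cv2.resize(cv2.imread("pics/scene1.png")[130:247,300:480],(440,235))
cv2.imwrite("pics/e.png",w)
s=get_state();print(s["ee_pos"],s["ft_force"],s["q"],s["t"])
E
```

```text
[ 461.57124948 -280.63975348  257.74257094] [ 0.30536585 -0.09586103 -0.4244399 ] [-6.81846932e-01  3.15940860e-01 -9.81099448e-02  1.15706874e+00
  3.39781094e-04 -2.37380485e-01] 9.5
```

View pics/e.png

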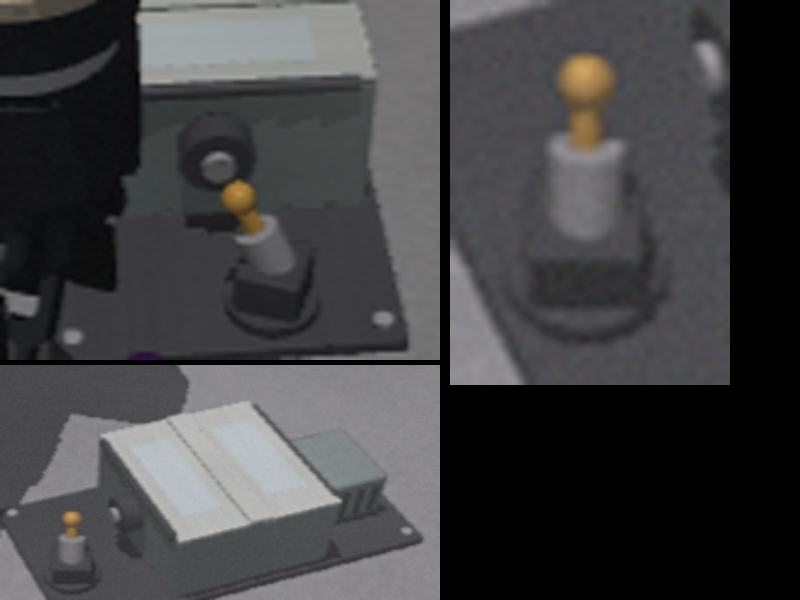

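```bash
python3 - <<'E'
from h import *
np.set_printoptions(precision=3,suppress=True)
ob={"scene":((329.35,206.6),(329.6,216.3),(329.3,227.6)),"side":((324.75,199.2),(329,206.5),(334.1,217.3))}
ax=lambda a,t=.45:np.array([np.sin(t)*np.cos(a),np.sin(t)*np.sin(a),np.cos(t)])
def f(v,t=.45):
    r=[]
    for n in ob:
        p=proj(n,np.array([v[:3],v[:3]-24*ax(v[3],t),v[:3]-v[4]*ax(v[3],t)])); r.append((p-ob[n]).ravel())
    return np.concatenate(r)
r=least_squares(f,[580,-36,95,2.7,50]);print(r.x,r.fun)
r=least_squares(lambda v:f(v,v[5]),[580,-36,95,2.7,50,.45]);print(r.x,r.fun)
E
```

```text
[581.066 -35.239  94.041   2.668  57.421] [ 0.311  0.168 -0.092 -0.716 -0.001  0.06   0.164  0.166 -0.088  0.433
  0.198 -0.176]
[581.165 -35.358  94.163   2.673  57.579   0.443] [ 0.286  0.177 -0.094 -0.731  0.026  0.065  0.215  0.158 -0.09   0.419
  0.147 -0.154]
```

Both leaves are flat; nipple axis azimuth ≈2.67 rad, tilt ≈0.445; the tool's x already lies along it. Grasp the coupler, 88 mm up from the mouth.

Emit:
{"name": "drive_tool", "arguments": {
  "increments": [
    [[0,0,-0.1,0,1],[0,0,-0.19,0,1],[0,0,-0.25,0,1],[0,0,-0.3,0,1],[0,0,-0.328,0,1],[0,0,-0.328,0,1],[0,0,-0.328,0,1]]
  ]
}}

```text
t: 10.2
ee_pos: [462.1, -280.3, 94.3]
tool_rot: [[-0.904, 0.429, 0.0], [0.429, 0.904, 0.0], [-0.0, 0.0, -1.0]]
ft_force: [0.4, 0.8, -0.7]
opening: 85.4
grip_force: 0.0
```

Emit:
{"name": "drive_tool", "arguments": {
  "increments": [
    [[0,0,0,0,-1],[0,0,0,0,-1],[0,0,0,0,-1],[0,0,0,0,-1],[0,0,0,0,-1],[0,0,0,0,-1],[0,0,0,0,-1],[0,0,0,0,-1]]
  ],
  "grip_force": 30
}}

```text
t: 11.0
ee_pos: [461.7, -281.8, 94.3]
tool_rot: [[-0.903, 0.43, 0.001], [0.43, 0.903, -0.001], [-0.001, -0.001, -1.0]]
ft_force: [-1.0, -1.5, 6.2]
opening: 27.1
grip_force: 29.6
```

Emit:
{"name": "drive_tool", "arguments": {
  "increments": [
    [[0,0,0.01,0,-1],[0,0,0.025,0,-1],[0,0,0.04,0,-1],[0,0,0.048,0,-1],[0,0,0.048,0,-1],[0,0,0.048,0,-1]]
  ],
  "grip_force": 20
}}

```text
t: 11.6
ee_pos: [461.5, -281.3, 117.8]
tool_rot: [[-0.903, 0.43, 0.0], [0.43, 0.903, -0.0], [-0.0, -0.0, -1.0]]
ft_force: [-0.8, -0.1, -3.3]
opening: 27.3
grip_force: 29.0
```

Emit:
{"name": "drive_tool", "arguments": {
  "increments": [
    [[-0.007,0.003,0,0,-1],[-0.014,0.007,0,0,-1],[-0.021,0.01,0,0,-1],[-0.028,0.013,0,0,-1],[-0.035,0.016,0,0,-1],[-0.042,0.02,0,0,-1],[-0.049,0.023,0,0,-1],[-0.056,0.026,0,0,-1],[-0.063,0.03,0,0,-1],[-0.066,0.031,0,0,-1],[-0.066,0.031,0,0,-1]]
  ]
}}

```text
t: 12.7
ee_pos: [428.2, -265.6, 117.7]
tool_rot: [[-0.903, 0.43, 0.0], [0.43, 0.903, 0.0], [0.0, 0.0, -1.0]]
ft_force: [4.5, -2.8, -2.9]
opening: 27.4
grip_force: 29.8
```

```bash
cat > look.py <<'E'
import sys,cv2,numpy as np
from workcell import *
o=[]
for n,x,y in((("scene",int(sys.argv[2]),int(sys.argv[3]))),("side",int(sys.argv[4]),int(sys.argv[5]))):
    i=capture(n)["pixels"][y:y+100,x:x+100];o.append(cv2.resize(i,None,fx=4,fy=4,interpolation=cv2.INTER_CUBIC))
cv2.imwrite(f"pics/{sys.argv[1]}.png",np.clip(np.hstack(o).astype(float)*1.8,0,255).astype(np.uint8))
s=get_state();print(s["ee_pos"],s["ft_force"],s["wrist_torque"],s["opening"],s["t"])
E
python3 look.py f 170 170 230 250
```

```text
[ 428.23568789 -265.61331215  117.64474161] [ 4.80041877 -2.34814508 -2.15053693] [-0.64362877 -1.00730002 -0.05327415] 27.39939025837447 12.8
```

View pics/f.png

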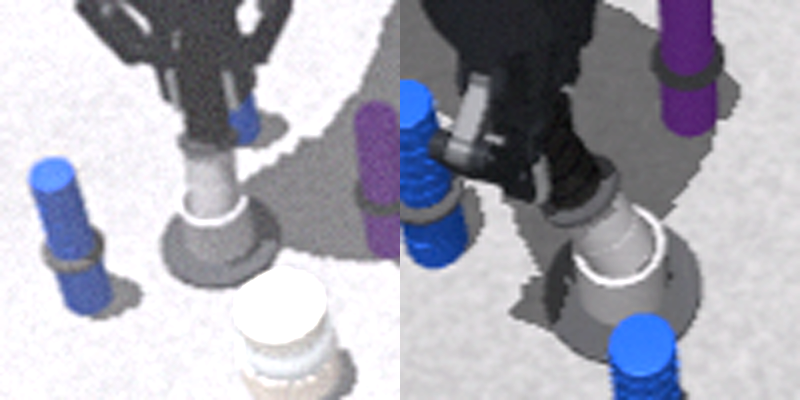

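The coupler leans in the grip as wanted (socket still in the tube). Tighten the grip, lift out and carry to above the nipple.

Emit:
{"name": "drive_tool", "arguments": {
  "increments": [
    [[0,0,0,0,-1],[0,0,0,0,-1],[0,0,0,0,-1],[0,0,0.02,0,-1],[0,0,0.05,0,-1],[0,0,0.1,0,-1],[0,0,0.16,0,-1],[0,0,0.22,0,-1],[0,0,0.25,0,-1],[0,0,0.25,0,-1]]
  ],
  "grip_force": 110
}}

```text
t: 13.8
ee_pos: [428.4, -265.7, 244.6]
tool_rot: [[-0.903, 0.43, 0.001], [0.43, 0.903, -0.001], [-0.001, -0.001, -1.0]]
ft_force: [0.2, -0.0, -3.1]
opening: 26.2
grip_force: 108.2
```

Emit:
{"name": "drive_tool", "arguments": {
  "increments": [
    [[0.025,0.06,0,0,-1],[0.05,0.12,0,0,-1],[0.075,0.18,0,0,-1],[0.1,0.24,0,0,-1],[0.125,0.3,0,0,-1],[0.15,0.36,0,0,-1],[0.175,0.42,0,0,-1],[0.195,0.48,-0.02,0,-1],[0.207,0.509,-0.04,0,-1],[0.207,0.509,-0.066,0,-1],[0.207,0.509,-0.066,0,-1],[0.207,0.509,-0.066,0,-1]]
  ]
}}

```text
t: 15.0
ee_pos: [531.0, -11.6, 209.1]
tool_rot: [[-0.903, 0.43, -0.002], [0.43, 0.903, 0.0], [0.002, -0.001, -1.0]]
ft_force: [-0.3, -0.3, -2.3]
opening: 26.2
grip_force: 108.8
```

```bash
python3 look.py g 275 140 270 130; python3 -c "
from h import *
print(proj('scene',[581.1,-35.4,94.2]),proj('side',[581.1,-35.4,94.2]))"
```

```text
[531.80029838 -11.89428582 210.02102685] [ 5.47269643e-04  7.50442956e-02 -2.22827978e+00] [ 0.03370768  0.06441923 -0.05880946] 25.72737523695256 15.1
[[329.60998045 206.75508004]] [[324.94072208 199.36142209]]
```

View pics/g.png

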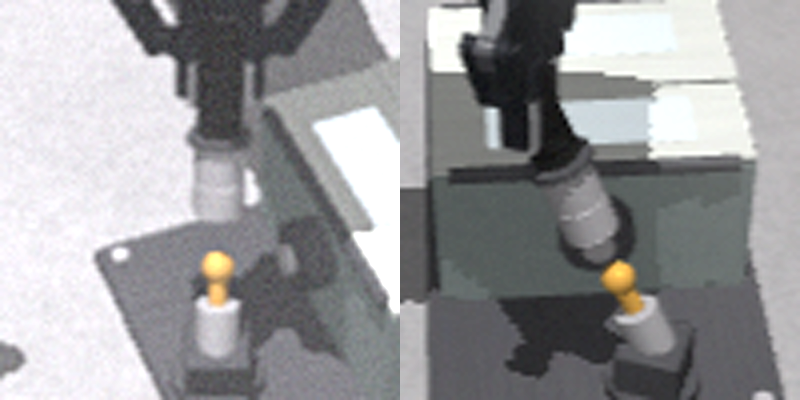

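Side view: socket axis runs (571,178)→(598,248), ball (619,278); scene view: axis vertical at x=217, in line with the ball. The lean looks a bit short; quantifying.

```bash
python3 - <<'E'
from h import *
np.set_printoptions(precision=3,suppress=True)
G=np.array([531.8,-11.9,210.0]);a=np.arctan2(.43,-.903)
for t in(.25,.3,.35,.4,.45,.5):
    u=np.array([np.sin(t)*np.cos(a),np.sin(t)*np.sin(a),np.cos(t)])
    P=[G-k*u for k in(40,88)]
    s,c=proj("side",P),proj("scene",P)
    f=lambda p,x,y:((p-[x,y])*4).round(0).tolist()
    print(t,"side",f(s,170,130),"slope",(s[1]-s[0])[0]/(s[1]-s[0])[1],"scene",f(c,275,140))
E
```

```text
0.25 side [[545.0, 161.0], [566.0, 228.0]] slope 0.3101543002337227 scene [[219.0, 129.0], [218.0, 195.0]]
0.3 side [[549.0, 161.0], [573.0, 227.0]] slope 0.36617121572221706 scene [[219.0, 130.0], [218.0, 199.0]]
0.35 side [[552.0, 160.0], [580.0, 227.0]] slope 0.42265461786598657 scene [[219.0, 132.0], [218.0, 202.0]]
0.4 side [[555.0, 160.0], [587.0, 226.0]] slope 0.47989752995749 scene [[219.0, 133.0], [219.0, 205.0]]
0.45 side [[558.0, 159.0], [594.0, 225.0]] slope 0.5382086595410481 scene [[219.0, 134.0], [219.0, 208.0]]
0.5 side [[561.0, 159.0], [600.0, 224.0]] slope 0.5979193035329095 scene [[219.0, 135.0], [219.0, 210.0]]
```

```bash
python3 - <<'E'
from workcell import *
import cv2,numpy as np
for n,x0,x1,y0,y1 in(("side",300,332,166,202),("scene",318,342,172,200)):
    g=np.mean([cv2.cvtColor(capture(n)["pixels"],cv2.COLOR_BGR2GRAY) for _ in range(4)],0)
    print(n,x0,y0)
    for y in range(y0,y1): print(y,' '.join(f"{int(v):3d}" for v in g[y,x0:x1]))
E
```

```text
side 300 166
166  14  13  41  59  57  32  12  14  17  18  16  15  15  13  16  24  40  48  60  68  69  69  69  69  69  69  69  69  70  70  70  70
167  37  26  53  62  44  20  13  14  15  16  14  15  18  18  22  43  50  49  49  64  70  70  70  70  70  70  70  70  70  70  70  71
168  67  65  56  41  21  12  13  14   9  14  18  19  19  18  27  46  51  43  50  65  70  70  70  70  71  70  71  71  72  71  71  72
169  70  70  48  18   8   8   8  11  14  17  19  18  19  24  44  51  48  40  52  67  72  71  72  72  71  71  71  72  72  64  59  60
170  71  63  40  18  12  10  11  15  16  17  18  19  28  44  50  49  43  41  39  38  38  38  38  33  30  31  31  31  31  32  33  33
171  36  33  27  21  14  12  13  14  15  17  27  31  44  50  50  44  42  50  48  37  30  31  30  31  32  32  33  34  34  35  34  35
172  28  27  26  24  22  18  16  18  27  43  49  50  48  43  39  45  54  55  52  40  32  32  31  31  32  31  32  31  32  33  32  33
173  30  27  25  25  25  26  44  49  49  49  50  44  39  39  45  55  59  74  77  56  35  28  29  30  29  29  30  30  30  31  34  36
174  26  27  26  27  42  47  47
[... 5778 characters left out ...]

193 134 134 133 131 136 123 108 107 111 111 111 110 107 105 100  97  88  78  71  73  72  73  71  71
194 138 137 136 137 137 134 115 106 111 112 110 109 107 104 100 100  87  75  73  74  74  76  69  73
195 135 135 126 115 107 102  89  84  87  90  93  91  91  88  85  84  79  72  73  72  72  73  71  73
196 113 105  92  84  76  75  72  70  71  73  77  77  77  73  72  73  71  72  73  70  73  71  73  73
197  81  77  71  73  71  73  73  73  74  76  73  72  72  71  71  71  72  73  73  71  72  74  73  73
198  72  73  73  72  74  73  75  73  73  73  72  73  73  71  73  71  74  74  72  75  73  74  71  74
199  75  73  75  76  74  74  74  73  72  74  71  74  72  74  73  72  73  74  71  74  73  75  74  73
```

```bash
python3 - <<'E'
from h import *
np.set_printoptions(precision=2,suppress=True)
m,e=tri((329.4,193),(318.2,187.2)); b,_=tri((329.35,206.6),(324.75,199.2))
u=np.array([np.sin(.445)*np.cos(2.68),np.sin(.445)*np.sin(2.68),np.cos(.445)])
d=m-b; print(m,e,b,d,"along",d@u,"perp",d-(d@u)*u,"u",u)
G=np.array([531.8,-11.9,210.0]);w=G-m;print("coupler dir",w/np.linalg.norm(w),np.linalg.norm(w),np.arccos(w[2]/np.linalg.norm(w)))
E
```

```text
[566.14 -28.72 127.76] 0.23122641067050154 [580.68 -35.81  94.9 ] [-14.54   7.09  32.86] along 36.6184094398725 perp [-0.42  0.07 -0.19] u [-0.39  0.19  0.9 ]
coupler dir [-0.38  0.19  0.91] 90.7000997373303 0.4352433491772453
```

Mouth lies on the nipple's axis within 0.5 mm, coupler lean 0.435 rad. Advance along the axis.

Emit:
{"name": "drive_tool", "arguments": {
  "increments": [
    [[0.005,-0.0025,-0.0115,0,-1],[0.01,-0.005,-0.023,0,-1],[0.015,-0.0073,-0.0345,0,-1],[0.02,-0.0097,-0.046,0,-1],[0.02,-0.0097,-0.046,0,-1],[0.02,-0.0097,-0.046,0,-1]]
  ],
  "grip_force": 120
}}

```text
t: 16.1
ee_pos: [541.9, -16.2, 186.6]
tool_rot: [[-0.903, 0.43, -0.001], [0.43, 0.903, 0.0], [0.001, -0.0, -1.0]]
ft_force: [-0.2, 0.3, -3.1]
opening: 25.7
grip_force: 118.0
```

Emit:
{"name": "drive_tool", "arguments": {
  "increments": [
    [[0.002,-0.001,-0.0045,0,-1],[0.004,-0.002,-0.009,0,-1],[0.006,-0.003,-0.0135,0,-1],[0.008,-0.004,-0.018,0,-1],[0.008,-0.004,-0.018,0,-1],[0.008,-0.004,-0.018,0,-1]]
  ]
}}

```text
t: 16.7
ee_pos: [545.8, -18.1, 178.0]
tool_rot: [[-0.903, 0.43, -0.0], [0.43, 0.903, -0.0], [0.0, -0.0, -1.0]]
ft_force: [-4.7, -0.7, 2.3]
opening: 25.6
grip_force: 117.8
```

Emit:
{"name": "drive_tool", "arguments": {
  "increments": [
    [[0.0015,-0.0007,-0.0035,0,-1],[0.003,-0.0015,-0.007,0,-1],[0.0045,-0.0022,-0.0105,0,-1],[0.005,-0.0024,-0.0115,0,-1],[0.005,-0.0024,-0.0115,0,-1]]
  ]
}}

```text
t: 17.2
ee_pos: [548.5, -19.5, 171.3]
tool_rot: [[-0.903, 0.43, -0.001], [0.43, 0.903, -0.0], [0.0, -0.0, -1.0]]
ft_force: [1.4, -1.0, -9.2]
opening: 25.9
grip_force: 118.3
```

Emit:
{"name": "drive_tool", "arguments": {
  "increments": [
    [[0.0015,-0.0007,-0.0035,0,-1],[0.003,-0.0015,-0.007,0,-1],[0.003,-0.0015,-0.007,0,-1],[0.003,-0.0015,-0.007,0,-1]]
  ]
}}

```text
t: 17.6
ee_pos: [549.8, -20.2, 168.2]
tool_rot: [[-0.903, 0.43, -0.001], [0.43, 0.903, -0.0], [0.0, -0.0, -1.0]]
ft_force: [0.2, -2.5, -9.8]
opening: 25.7
grip_force: 118.4
```

Emit:
{"name": "drive_tool", "arguments": {
  "increments": [
    [[0.0012,-0.0006,-0.0027,0,-1],[0.0023,-0.0011,-0.0054,0,-1],[0.0023,-0.0011,-0.0054,0,-1],[0.0023,-0.0011,-0.0054,0,-1]]
  ]
}}

```text
t: 18.0
ee_pos: [551.0, -20.6, 166.1]
tool_rot: [[-0.903, 0.43, -0.0], [0.43, 0.903, 0.0], [0.0, 0.0, -1.0]]
ft_force: [-3.7, -1.7, -1.7]
opening: 26.0
grip_force: 118.4
```

Emit:
{"name": "drive_tool", "arguments": {
  "increments": [
    [[0.0012,-0.0006,-0.0027,0,-1],[0.0023,-0.0011,-0.0054,0,-1],[0.0023,-0.0011,-0.0054,0,-1],[0.0023,-0.0011,-0.0054,0,-1]]
  ]
}}

```text
t: 18.4
ee_pos: [552.0, -21.0, 163.7]
tool_rot: [[-0.903, 0.43, -0.0], [0.43, 0.903, 0.0], [0.0, 0.0, -1.0]]
ft_force: [-7.7, -0.2, 3.6]
opening: 25.9
grip_force: 118.4
```

Emit:
{"name": "drive_tool", "arguments": {
  "increments": [
    [[0.0012,-0.0006,-0.0027,0,-1],[0.0023,-0.0011,-0.0054,0,-1],[0.0031,-0.0015,-0.0072,0,-1],[0.0031,-0.0015,-0.0072,0,-1],[0.0031,-0.0015,-0.0072,0,-1]]
  ]
}}

```text
t: 18.9
ee_pos: [553.4, -21.7, 160.4]
tool_rot: [[-0.903, 0.43, -0.0], [0.43, 0.903, 0.0], [0.0, 0.0, -1.0]]
ft_force: [-7.8, -0.7, 7.9]
opening: 25.8
grip_force: 118.8
```

```bash
python3 -c "
from workcell import *
s=get_state();print(s['ee_pos'],s['ft_force'],s['wrist_torque'],s['t'])"
```

```text
[553.42088142 -21.70841771 160.43161569] [-7.79219059 -0.67242476  7.87993252] [-0.01574754  1.87362266 -0.12021977] 18.9
```

Emit:
{"name": "drive_tool", "arguments": {
  "increments": [
    [[0.0008,-0.0004,-0.0018,0,-1],[0.0008,-0.0004,-0.0018,0,-1],[0.0008,-0.0004,-0.0018,0,-1]]
  ]
}}

```text
t: 19.2
ee_pos: [553.8, -21.9, 159.6]
tool_rot: [[-0.903, 0.43, -0.0], [0.43, 0.903, 0.0], [0.0, 0.0, -1.0]]
ft_force: [-8.7, 1.0, 7.9]
opening: 25.6
grip_force: 118.8
```

Emit:
{"name": "drive_tool", "arguments": {
  "increments": [
    [[0.0008,-0.0004,-0.0018,0,-1],[0.0008,-0.0004,-0.0018,0,-1],[0.0008,-0.0004,-0.0018,0,-1]]
  ]
}}

```text
t: 19.5
ee_pos: [554.2, -22.1, 158.8]
tool_rot: [[-0.903, 0.43, -0.0], [0.43, 0.903, 0.0], [0.0, 0.0, -1.0]]
ft_force: [-10.2, 1.6, 9.9]
opening: 25.6
grip_force: 118.9
```

```bash
python3 look.py i 275 140 270 130
```

```text
[554.17177281 -22.07476891 158.7765567 ] [-9.31851893  0.23631925 10.07704824] [ 0.00245948  2.08952867 -0.14240468] 26.21542493984236 19.6
```

View pics/i.png

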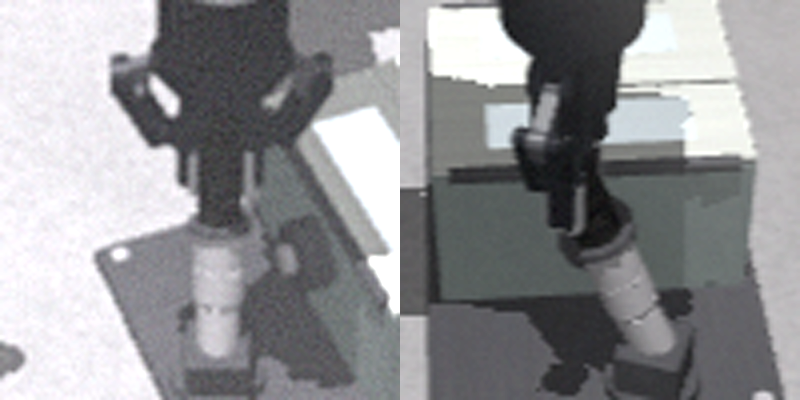

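Emit:
{"name": "drive_tool", "arguments": {
  "increments": [
    [[0.0002,-0.0001,-0.0005,0,-1],[0.0002,-0.0001,-0.0005,0,-1],[0.0002,-0.0001,-0.0005,0,-1],[0.0002,-0.0001,-0.0005,0,-1],[0.0002,-0.0001,-0.0005,0,-1]]
  ]
}}

```text
t: 20.1
ee_pos: [554.2, -22.1, 158.6]
tool_rot: [[-0.903, 0.43, -0.0], [0.43, 0.903, 0.0], [0.0, 0.0, -1.0]]
ft_force: [-8.6, 1.3, 9.3]
opening: 25.8
grip_force: 119.1
```

```bash
python3 -c "
from workcell import *
s=get_state();print(s['ee_pos'],s['ft_force'],s['t'],abs(s['joint_velocities']).max())
print(hand_in())"
```

```text
[554.22558046 -22.10025513 158.58024664] [-8.6037211   1.3125464   9.26659169] 20.1 0.0014005747255103039
the job is handed in; nothing more can be done
None
```

The job is handed in at 20.1 s, verdict not shown: both leaves are shut in order, and the gripped coupler is snapped on and holding the nipple in by an estimated 5.5–7 of 8 mm (worked out from travel and force, not measured directly).

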